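Lock the hold-down bar over the lapping plate with the T-key

ROBOT

A 6-joint arm with a two-finger parallel gripper is mounted at the origin on a cart in front of the work surface, level with it; the furniture and walls round the work are solid. World frame = base frame: x ahead of the robot, y to its left, z up, the work surface at z = 0. Lengths are in m, angles in degrees, forces in N, time in s.
With the tool pointing down it reaches from about 0.375 to 0.9 m from the base axis. Payload 3.1 kg.
Tool frame: the origin (TCP) lies at the very end of the fingers, on their centre line; the grasp point (between the pads) lies 19 mm behind it; z points along the fingers, y is the line along which they close (so a half turn about z gives the same grasp; the last joint's range is limited). The gripper opens to 87 mm and grips with 3 to 60 N. Pads are 19 mm wide; open, the fingers measure 117 mm over their backs; the gripper's body (75 mm by 190 mm) begins 51 mm behind the grasp point.
Start: joints at [-83.738, 30.224, 82.088, -0, 67.689, -10.227], TCP at [0.177, -0.599, 0.223] pointing down, gripper open.
Joint ranges: [-176.69, 176.69], [-43.24, 126.21], [12.49, 139.97], [-82, 262], [0, 151.66], [-163.58, 163.58]. Speed limits (degrees/s): [159.86, 159.86, 180, 180, 180, 180].

INTERFACE

Orientations are given as a 3x3 rotation matrix whose columns are the frame's x, y, z axes.
In Python, from rig import bot gives the robot as it stands.
- The arm moves only by the tool move_arm, never from a script. Its argument "increments" is a list of rows, each an object with "xyz": the shift along the tool's x, y, z in mm, a list of three; "roll": the turn about the tool's z in rad; "grip": the opening in per cent of the stroke, from 0 (shut) to 100 (fully open). A call has 1 to 5 rows; each row shifts and turns the commanded pose from where the row before left it, along the tool's axes as they then stand; what a row does not reach is not made up. A row lasts 1/12 s, in which the tool goes at most 41.7 mm and 7.16 degrees, less where a joint would pass 70% of its speed; a pose out of reach is approached as far as the arm can. A call is refused whole if a number of a shift passes 41.7 or a number of a turn 0.125, either way. A call with a gripper value outside its range is refused whole. The fingers move at their own pace and stop on an object; the grip force is fixed at half the most. Time passes only in rows, so rows that do not move let the fingers close. It gives the time, the measured TCP pose, the force, the opening and the grip force at its end, in the units of the state.
- bot.read_state(): the state, without advancing time (a new reading comes with each control period).
- bot.capture(name): name is "scene" or "top" or "wrist"; returns (picture, depth): 400x640x3 uint8, red, green, blue; 400x640 float32, m along the optical axis (not along the pixel's ray), 0 where there is no reading.
- bot.camera_model(name): a dict with "intrinsics" (3x3 intrinsics, pixels), "D" ([k1, k2, p1, p2, k3] as OpenCV has them; the pictures are not rectified), "rvec" (rotation vector, rad) and "tvec" (3), from world to camera coordinates, as OpenCV has them; the wrist camera has in their place "tool_from_camera" (4x4, takes a point from camera to tool coordinates, whose origin is the TCP and whose axes are the flange's). Camera axes: x right, y down, z forward; pixel columns grow to the right and rows downward; lengths in m; the calibration is good to about 2 mm. A picture is of the moment at which its call begins: read the wrist's pose just before it. camera_model takes no time and is no camera call.
- bot.hand_in(): hands the job in; it is judged then, once.
Trained networks look in the newest picture that a camera, given by its name, has taken for a name from the list of things; names that differ only in an ending like _2 or _b are one class to them, and where a whole thing is asked for, a point or a joint stands for the part that bears it (a point fixed in the world has none). Each returns a list of dicts, best first, with "conf" (0 to 1); they miss things now and then, are a little off and sometimes report something else, mostly with a low value. They report only what shows in the picture. A call takes as long as a camera call.
- bot.spot_in(label, camera): "at" ([x, y, z] in m, in the coordinates of the camera as it stood for that picture, good to about 4 mm: the middle of the surface that is visible of it).
- bot.trace(label, camera): "mask" (400x640 bool, what is visible of it).
The state is a dict: "time_s": time; "joint_positions": joint angles; "qvel": joint speeds; "tau": joint torques, N m; "position": TCP position; "tcp_rot": TCP orientation; "force": force on the tool from outside, world axes, zero at the start; "moment": the same for the moment, N m; "opening": opening from 0.0 (shut) to 1.0 (fully open); "grasp_force": force on a finger pad.
Only numpy, scipy, OpenCV 4.12 (cv2) and the standard library are available. Lean on these libraries where they do the work, as an engineer would, in place of code of your own. Each camera call takes 0.05 s, during which the arm holds its last target. There are 200 camera calls.

TASK

Lock the lapping plate down on its base: swing the hold-down bar shut over the plate until it stops, then take the T-key from its stand and put its T-head lengthwise down through the slots of bar and base until its collar sits on the bar. Then turn the key a quarter turn clockwise (seen from above) to its stop so that the handle stands across the bar, and let go. Leave the tin, the angle cube and the polishing block where they are.

Things in the scene. Friction and masses are not known exactly. Their poses are not given: they have to be found in the camera images.
- lap_base: Aluminium lapping base fixed to the bench, 200 mm along its x, 160 mm along y, deck top at z = 30 mm. Origin on the bench under the deck's centre. Its -x end (nearer the robot) is the lock boss (61 x 72 mm) with a slotted steel top plate, its +x end the pivot boss. A lapping plate lies on the deck between low lips, its top at z = 36 mm.
- lock_slot (a point): Centre of the slot in the steel top plate, at its upper face (z = 30 mm), 70 mm from the base's origin along -x; axes as the base's. Slot 40 mm along x, 15 mm along y; plate 8 mm thick, cavity below it down to z = 5 mm. Stop blocks in it let a T-head put in lengthwise turn only clockwise seen from above, about 90 degrees.
- swing_bar (a joint): Angle (rad) of the flat steel hold-down bar. 0 = shut at its stop: bar along the base's -x, its slot over the base's slot. Growing (to 1.6) = open, free end towards the base's -y; it shuts clockwise from above, with about 1 N at the post, and stays where left. Bar z = 38 to 44 mm, 24 mm wide (34 at the end), 170 mm long from the pivot; slot 44 x 19 mm, centred 140 mm from the pivot.
- bar_post (a point): Top centre of the upright black post on the bar, 14 mm in diameter, 18 mm tall (z = 44 to 62 mm), 70 mm from the pivot along the bar: push or pinch it to swing the bar.
- bar_pivot (a point): Top centre of the bar's upright pivot bolt (18 mm in diameter, top at z = 50 mm), 70 mm from the base's origin along the base's +x.
- t_key: Loose upright T-key, 87 mm tall, 0.12 kg. Origin: centre of the T-head's underside, z up. T-head 32 (x) x 10 (y) x 10 mm; shank 12 mm in diameter to z = 35; collar 32 mm in diameter to 41; neck 16 mm to 53; flat black handle 40 (x) x 12 (y) mm, z = 53 to 87, parallel to the head. A half turn looks the same. Collar on the shut bar: origin at world z = 9 mm, 3 mm of play.
- key_stand: Fixed grey plastic block, 72 x 50 x 38 mm, origin on the bench under its centre. The key stands in its pocket (36 mm along x, 14 mm along y, open at the top), collar resting on the top face, key origin 3 mm above the bench; lift the key straight up at least 40 mm.
- lap_plate: Brown hardboard lapping plate, 62 x 140 x 6 mm, long along its y, lying loose on the base's deck between the lips. Origin: centre of its underside.
- paste_tin: Bystander: round tin, 70 mm in diameter, 27 mm tall; origin under its centre. Stands near the front, within 0.75 m of the robot.
- gauge_cube: Bystander: dark angle cube with a display, 32 x 55 x 55 mm; origin under its centre. Stands near the front, within 0.75 m of the robot.
- soap_block: Bystander: green polishing block, 51 x 106 x 45 mm; origin under its centre. Stands near the front, within 0.75 m of the robot.

How it is judged:
By the outcome, as a careful person would: the job done as asked, in the order asked, and still so for the second after the job is handed in, with the robot touching nothing.
It also fails if it takes over 58 s, if anything falls off the work surface, if the arm or the gripper's body presses on something with over 40 N, if the wrist force passes 120 N, or if a joint passes its speed limit or range.

## Working session

There is one attempt and no reset: what is moved stays moved. The work goes in short steps, Python scripts to look and compute and a tool call to move; the robot and the scene stay as the last step left them, time stands still between calls to the robot, and variables do not carry over. Pictures are saved under pics/ and viewed, at most 10 in all, crops included, and the job is handed in when it is done.

Besides the shell and the picture viewer there is one more tool, called after "Call:" as name(argument=value, ...), one argument or row to a line, values as JSON. move_arm: Moves the arm, as the interface text tells. Its arguments: {"type":"object","properties":{"increments":{"type":"array"}},"required":["increments"]}

```bash
mkdir -p pics
cat > h.py <<'E'
import numpy as np, cv2
from rig import bot
def pose(cam, st=None):
    m=bot.camera_model(cam)
    if 'rvec' in m:
        R=cv2.Rodrigues(np.array(m['rvec'],float))[0]; t=np.array(m['tvec'],float).ravel()
        return m,R.T,-R.T@t
    st=st or bot.read_state(); T=np.array(m['tool_from_camera']); Rt=np.array(st['tcp_rot']).reshape(3,3)
    return m,Rt@T[:3,:3],Rt@T[:3,3]+np.array(st['position'])
def cloud(mask,d,P):
    m,R,o=P; v,u=np.nonzero(mask&(d>0)); 
    n=cv2.undistortPoints(np.c_[u,v].astype(np.float32)[:,None],np.array(m['intrinsics']),np.array(m['D'])).reshape(-1,2)
    z=d[v,u]; return np.c_[n*z[:,None],z]@R.T+o
def onplane(uv,zp,P):
    m,R,o=P; n=cv2.undistortPoints(np.float32(uv).reshape(-1,1,2),np.array(m['intrinsics']),np.array(m['D'])).reshape(-1,2)
    r=np.c_[n,np.ones(len(n))]@R.T; return o+r*((zp-o[2])/r[:,2])[:,None]
E
python3 - <<'E'
from h import *
ims=[]
for c in ['scene','top']:
    P=pose(c); im,d=bot.capture(c); cv2.imwrite(f'pics/{c}0.png',im[:,:,::-1])
    print(c,P[2])
    for n in ['lap_base','swing_bar','bar_post','bar_pivot','t_key','key_stand','lap_plate','paste_tin','gauge_cube','soap_block']:
        for r in bot.spot_in(n,c)[:1]: print(n,round(r['conf'],2),(P[1]@np.array(r['at'])+P[2]).round(3))
    ims.append(im)
s=np.vstack(ims)[:,:,::-1]; cv2.imwrite('pics/a.png',cv2.resize(s,None,fx=.75,fy=.75))
print(bot.read_state()['time_s'],bot.read_state()['tcp_rot'])
E
```

```text
scene [0.00280622 0.83980333 0.77580346]
swing_bar 0.96 [0.522 0.119 0.045]
bar_post 0.91 [0.529 0.123 0.05 ]
bar_pivot 0.94 [0.523 0.123 0.047]
t_key 0.59 [ 0.526 -0.251  0.071]
key_stand 0.94 [ 0.522 -0.241  0.038]
lap_plate 0.97 [0.529 0.174 0.036]
paste_tin 0.63 [ 0.644 -0.241  0.027]
gauge_cube 0.63 [0.446 0.396 0.048]
soap_block 0.65 [0.6   0.357 0.046]
top [0.3640538  0.04787398 1.31448359]
lap_base 0.95 [0.496 0.146 0.031]
swing_bar 0.88 [0.527 0.115 0.048]
bar_post 0.59 [0.532 0.114 0.043]
bar_pivot 0.95 [0.528 0.117 0.044]
t_key 0.66 [ 0.527 -0.249  0.082]
key_stand 0.56 [ 0.523 -0.245  0.034]
lap_plate 0.57 [0.527 0.172 0.036]
paste_tin 0.59 [ 0.645 -0.25   0.027]
soap_block 0.96 [0.612 0.344 0.044]
1.1 [[ 9.58871800e-01  2.83839509e-01 -6.14444996e-05]
 [ 2.83839511e-01 -9.58871801e-01  2.78131067e-05]
 [-5.10229395e-05 -4.41095804e-05 -9.99999998e-01]]
```

View pics/a.png

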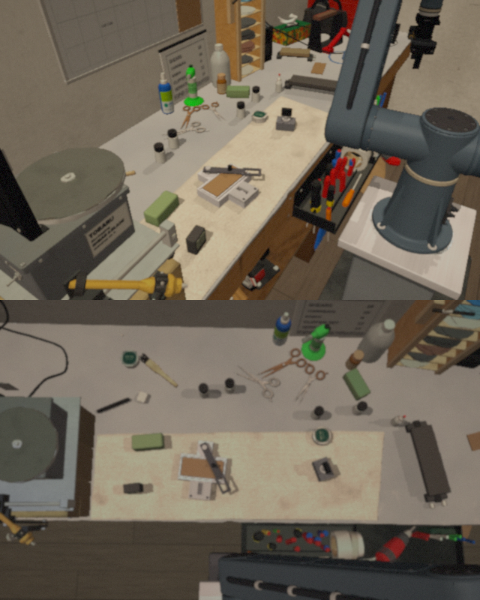

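The overview shows the base with the half-open bar near top px (273,227), the stand with the key at about (430,223), and the tin at (428,182). I'll take a closer crop and measure orientations next.

Run:
```python
from h import *
c='top';P=pose(c); im,d=bot.capture(c)
for n in ['lap_base','swing_bar','t_key','key_stand','lap_plate']:
    for r in bot.trace(n,c)[:1]:
        p=cloud(r['mask'],d,P); print(n,round(r['conf'],2),len(p),p[:,2].min().round(3),p[:,2].max().round(3))
        zl=np.median(p[:,2]); q=p[abs(p[:,2]-zl)<.012]
        (x,y),(w,h),a=cv2.minAreaRect((q[:,:2]*1000).astype(np.float32)); print('  rect',round(x),round(y),round(w),round(h),round(a,1),'zmed',zl.round(3))
a=cv2.resize(im[185:265,225:325],None,fx=7,fy=7,interpolation=cv2.INTER_CUBIC)
b=cv2.resize(im[200:250,400:460],None,fx=6,fy=6,interpolation=cv2.INTER_CUBIC)
cv2.imwrite('pics/b.png',a[:,:,::-1])
```

```text
lap_base 0.68 2320 -0.002 0.069
  rect 517 156 202 171 6.7 zmed 0.033
swing_bar 0.75 680 0.001 0.069
  rect 527 118 185 35 28.1 zmed 0.045
t_key 0.67 180 0.004 0.094
  rect 527 -254 39 13 22.8 zmed 0.077
key_stand 0.76 418 0.002 0.092
  rect 528 -254 71 51 21.9 zmed 0.038
lap_plate 0.88 1007 0.025 0.046
  rect 524 160 138 63 84.6 zmed 0.037
```

View pics/b.png

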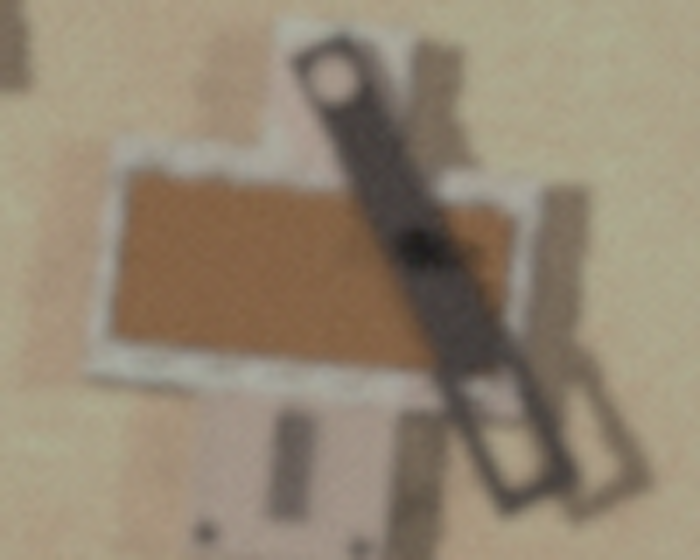

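The crop shows the pivot bolt at top px (272.6,196.4), the post top around (285,219) and the base slot centre at (266.4,251.4). The base is tilted slightly clockwise and the bar is about 33° open.

```bash
cat >> h.py <<'E'
def plan(tx,ty,tz,tyaw,start=None,step=38.,rstep=.12,direction=None,n=None):
    """rows (rounded) to world target mm / yaw deg of tool x; tool down"""
    if start is None:
        st=bot.read_state(); R=np.array(st['tcp_rot']).reshape(3,3); p=np.array(st['position'])*1000; yaw=np.arctan2(R[1,0],R[0,0])
    else: p=np.array(start[:3],float); yaw=np.radians(start[3])
    T=np.array([tx,ty,tz],float); dy=np.radians(tyaw)-yaw
    dy=(dy+np.pi)%(2*np.pi)-np.pi
    if direction: 
        dy%=2*np.pi
        if direction<0: dy-=2*np.pi
    if n is None: n=max(1,int(np.ceil(max(np.linalg.norm(T-p)/step,abs(dy)/rstep))))
    rows=[]
    for i in range(n):
        d=(T-p)/(n-i); c,s=np.cos(yaw),np.sin(yaw)
        l=np.round([c*d[0]+s*d[1], s*d[0]-c*d[1], -d[2]],1)
        r=round(-(np.radians(tyaw)-0 if 0 else dy)/n,4)
        p=p+np.array([c*l[0]+s*l[1], s*l[0]-c*l[1], -l[2]]); yaw-=r
        rows.append((l.tolist(),r))
    for i in range(0,len(rows),5): print(' | '.join(f'{a} {b}' for a,b in rows[i:i+5]))
    print('end',p.round(1),np.degrees(yaw).round(1)); return [*p,np.degrees(yaw)]
E
python3 - <<'E'
from h import *
P=pose('top')
pv=onplane([[272.6,196.4]],.05,P)[0]; sl=onplane([[266.4,251.4]],.03,P)[0]
po=onplane([[285,219]],.062,P)[0]; print(pv,sl,po,np.linalg.norm((pv-sl)[:2]),np.degrees(np.arctan2(*(pv-sl)[1::-1])))
print(np.linalg.norm((pv-po)[:2]))
plan(480,70,240,200,direction=1)
E
```

```text
[0.59271413 0.1500405  0.05      ] [0.45476384 0.16346461 0.03      ] [0.53373661 0.1166612  0.062     ] 0.1386019073603879 -5.558023316957927
0.06776817824615315
[17.8, -20.6, -0.6] -0.1186 | [20.1, -18.3, -0.6] -0.1186 | [22.1, -15.8, -0.6] -0.1186 | [23.8, -13.1, -0.7] -0.1186 | [25.2, -10.2, -0.6] -0.1186
[26.3, -7.1, -0.7] -0.1186 | [26.9, -4.0, -0.6] -0.1186 | [27.2, -0.8, -0.7] -0.1186 | [27.1, 2.5, -0.6] -0.1186 | [26.6, 5.6, -0.7] -0.1186
[25.8, 8.8, -0.6] -0.1186 | [24.5, 11.7, -0.7] -0.1186 | [23.0, 14.6, -0.6] -0.1186 | [21.1, 17.2, -0.7] -0.1186 | [18.9, 19.5, -0.6] -0.1186
[16.5, 21.7, -0.7] -0.1186 | [13.8, 23.4, -0.6] -0.1186 | [10.9, 24.9, -0.7] -0.1186 | [7.9, 26.0, -0.6] -0.1186 | [4.8, 26.8, -0.7] -0.1186
[1.6, 27.2, -0.6] -0.1186 | [-1.7, 27.2, -0.7] -0.1186 | [-4.9, 26.8, -0.6] -0.1186 | [-8.0, 26.0, -0.7] -0.1186 | [-11.0, 24.8, -0.6] -0.1186
[-13.9, 23.4, -0.7] -0.1186 | [-16.5, 21.6, -0.6] -0.1186
end [480.  70. 240.] 200.0
```

Call:
move_arm(
  increments=[
    {"xyz":[17.8,-20.6,-0.6],"roll":-0.1186,"grip":0},
    {"xyz":[20.1,-18.3,-0.6],"roll":-0.1186,"grip":0},
    {"xyz":[22.1,-15.8,-0.6],"roll":-0.1186,"grip":0},
    {"xyz":[23.8,-13.1,-0.6],"roll":-0.1186,"grip":0},
    {"xyz":[25.2,-10.2,-0.6],"roll":-0.1186,"grip":0},
  ],
)

```text
time_s: 1.82
position: [0.2338, -0.4743, 0.2256]
tcp_rot: [[0.632, 0.775, 0.0], [0.775, -0.632, -0.0], [-0.0, 0.0, -1.0]]
force: [0.1, -0.2, 0.1]
opening: 0.707
grasp_force: 0.0
```

Call:
move_arm(
  increments=[
    {"xyz":[26.3,-7.1,-0.6],"roll":-0.1186,"grip":0},
    {"xyz":[26.9,-4,-0.6],"roll":-0.1186,"grip":0},
    {"xyz":[27.2,-0.8,-0.6],"roll":-0.1186,"grip":0},
    {"xyz":[27.1,2.5,-0.6],"roll":-0.1186,"grip":0},
    {"xyz":[26.6,5.6,-0.6],"roll":-0.1186,"grip":0},
  ],
)

```text
time_s: 2.23
position: [0.2899, -0.3503, 0.2288]
tcp_rot: [[0.091, 0.996, 0.0], [0.996, -0.091, -0.0], [-0.0, 0.0, -1.0]]
force: [0.4, -0.5, -0.1]
opening: 0.324
grasp_force: 0.0
```

Call:
move_arm(
  increments=[
    {"xyz":[25.8,8.8,-0.6],"roll":-0.1186,"grip":0},
    {"xyz":[24.5,11.7,-0.6],"roll":-0.1186,"grip":0},
    {"xyz":[23,14.6,-0.6],"roll":-0.1186,"grip":0},
    {"xyz":[21.1,17.2,-0.6],"roll":-0.1186,"grip":0},
    {"xyz":[18.9,19.5,-0.6],"roll":-0.1186,"grip":0},
  ],
)

```text
time_s: 2.65
position: [0.346, -0.2264, 0.2318]
tcp_rot: [[-0.481, 0.877, 0.001], [0.877, 0.481, -0.0], [-0.001, 0.0, -1.0]]
force: [0.8, 0.1, 0.6]
opening: 0.017
grasp_force: 0.0
```

Call:
move_arm(
  increments=[
    {"xyz":[16.5,21.7,-0.6],"roll":-0.1186,"grip":0},
    {"xyz":[13.8,23.4,-0.6],"roll":-0.1186,"grip":0},
    {"xyz":[10.9,24.9,-0.6],"roll":-0.1186,"grip":0},
    {"xyz":[7.9,26,-0.6],"roll":-0.1186,"grip":0},
    {"xyz":[4.8,26.8,-0.6],"roll":-0.1186,"grip":0},
  ],
)

```text
time_s: 3.07
position: [0.402, -0.1024, 0.2349]
tcp_rot: [[-0.889, 0.458, 0.001], [0.458, 0.889, -0.0], [-0.001, -0.0, -1.0]]
force: [-0.1, -0.6, 0.4]
opening: 0.001
grasp_force: 0.0
```

Call:
move_arm(
  increments=[
    {"xyz":[1.6,27.2,-0.6],"roll":-0.1186,"grip":0},
    {"xyz":[-1.7,27.2,-0.6],"roll":-0.1186,"grip":0},
    {"xyz":[-4.9,26.8,-0.6],"roll":-0.1186,"grip":0},
    {"xyz":[-8,26,-0.6],"roll":-0.1186,"grip":0},
    {"xyz":[-11,24.8,-0.6],"roll":-0.1186,"grip":0},
  ],
)

```text
time_s: 3.48
position: [0.4581, 0.0218, 0.2378]
tcp_rot: [[-0.993, -0.117, 0.001], [-0.117, 0.993, -0.0], [-0.001, -0.0, -1.0]]
force: [0.7, -0.5, -0.2]
opening: 0.006
grasp_force: 0.0
```

Call:
move_arm(
  increments=[
    {"xyz":[-13.9,23.4,-0.6],"roll":-0.1186,"grip":0},
    {"xyz":[-16.5,21.6,-0.6],"roll":-0.1186,"grip":0},
    {"xyz":[0,0,0],"roll":0,"grip":0},
  ],
)

```text
time_s: 3.73
position: [0.4821, 0.0735, 0.2393]
tcp_rot: [[-0.937, -0.348, 0.003], [-0.348, 0.937, 0.002], [-0.004, 0.0, -1.0]]
force: [-0.2, 0.5, -0.4]
opening: 0.004
grasp_force: 0.0
```

Run:
```python
from h import *
st=bot.read_state();print(st['time_s'],st['position'],st['joint_positions'],st['opening'])
P=pose('wrist',st); im,d=bot.capture('wrist'); cv2.imwrite('pics/w1.png',im[:,:,::-1])
for n in ['bar_post','bar_pivot','swing_bar','lap_base']:
    for r in bot.spot_in(n,'wrist')[:1]: print(n,round(r['conf'],2),(P[1]@np.array(r['at'])+P[2]).round(4))
    for r in bot.trace(n,'wrist')[:1]: p=cloud(r['mask'],d,P); print(len(p),np.percentile(p,[1,50,99],axis=0).round(3).tolist())
```

```text
3.7333 [0.48210336 0.07346019 0.23926908] [  -4.56291973   18.28849284  100.32912769    0.1242705    61.19164054
 -114.99363865] 0.004239798514904618
bar_post 0.76 [0.4912 0.0972 0.0423]
1305 [[0.441, 0.062, 0.036], [0.496, 0.1, 0.045], [0.536, 0.13, 0.063]]
bar_pivot 0.75 [0.5002 0.0995 0.0408]
1432 [[0.441, 0.062, 0.003], [0.494, 0.1, 0.045], [0.536, 0.13, 0.064]]
swing_bar 0.76 [0.498  0.1033 0.0464]
1232 [[0.441, 0.062, 0.042], [0.496, 0.101, 0.045], [0.535, 0.129, 0.063]]
lap_base 0.58 [0.4713 0.1382 0.0347]
5654 [[0.422, 0.066, 0.003], [0.475, 0.138, 0.031], [0.549, 0.234, 0.061]]
```

View pics/w1.png

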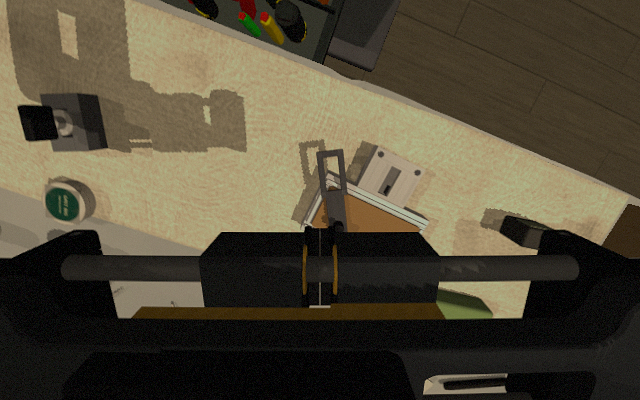

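The wrist view shows the bar end at px (330,155), the base slot at (393,180) and the key stand at upper left (60,120). Next I'll descend beside the post.

Run:
```python
from h import *
st=bot.read_state();P=pose('wrist',st)
s=onplane([[393,180],[378,153],[418,172]],.03,P);print(s)
pv=np.array([592.7,150.0])
def tgt(b,off):
    b=np.radians(b); return pv-70*np.array([np.cos(b),np.sin(b)])+off*np.array([np.sin(b),-np.cos(b)])
a=tgt(28,33); q=plan(*a,90,208); q=plan(*a,50,208,start=q,n=2)
for b in [22,16,10,4,-2]:
    q=plan(*tgt(b,23),50,180+b,start=q,step=12)
```

```text
[[0.4504621  0.16333955 0.03      ]
 [0.42413753 0.1302357  0.03      ]
 [0.42902324 0.1904553  0.03      ]]
[-13.8, -1.0, 29.8] -0.0284 | [-13.8, -1.4, 29.7] -0.0284 | [-13.7, -1.8, 29.8] -0.0284 | [-13.7, -2.2, 29.7] -0.0284 | [-13.6, -2.5, 29.8] -0.0284
end [546.3  88.   90. ] -152.0
[-0.0, -0.0, 20.0] -0.0 | [-0.0, -0.0, 20.0] -0.0
end [546.3  88.   50. ] -152.0
[1.0, 8.7, -0.0] 0.0523 | [1.4, 8.7, -0.0] 0.0523
end [536.4 102.5  50. ] -158.0
[2.1, 7.4, -0.0] 0.1047
end [531.7 108.6  50. ] -164.0
[2.0, 7.5, -0.0] 0.1048
end [527.7 115.2  50. ] -170.0
[2.0, 7.4, -0.0] 0.1047
end [524.5 122.2  50. ] -176.0
[2.0, 7.4, -0.0] 0.1047
end [522.  129.4  50. ] -182.0
```

Call:
move_arm(
  increments=[
    {"xyz":[-13.8,-1,29.8],"roll":-0.0284,"grip":0},
    {"xyz":[-13.8,-1.4,29.8],"roll":-0.0284,"grip":0},
    {"xyz":[-13.7,-1.8,29.8],"roll":-0.0284,"grip":0},
    {"xyz":[-13.7,-2.2,29.8],"roll":-0.0284,"grip":0},
    {"xyz":[-13.6,-2.5,29.8],"roll":-0.0284,"grip":0},
  ],
)

```text
time_s: 4.6
position: [0.5473, 0.0884, 0.0886]
tcp_rot: [[-0.882, -0.471, 0.001], [-0.471, 0.882, -0.0], [-0.001, -0.0, -1.0]]
force: [-0.7, -0.9, 0.6]
opening: 0.006
grasp_force: 0.0
```

Call:
move_arm(
  increments=[
    {"xyz":[0,0,20],"roll":0,"grip":0},
    {"xyz":[0,0,20],"roll":0,"grip":0},
    {"xyz":[0,0,0],"roll":0,"grip":0},
  ],
)

```text
time_s: 4.85
position: [0.5439, 0.0884, 0.0461]
tcp_rot: [[-0.883, -0.47, -0.008], [-0.47, 0.883, 0.0], [0.007, 0.004, -1.0]]
force: [-0.5, -0.1, 0.6]
opening: 0.005
grasp_force: 0.0
```

Call:
move_arm(
  increments=[
    {"xyz":[1,8.7,0],"roll":0.052,"grip":0},
    {"xyz":[1.4,8.7,0],"roll":0.052,"grip":0},
    {"xyz":[2,7.4,0],"roll":0.105,"grip":0},
    {"xyz":[2,7.4,0],"roll":0.105,"grip":0},
  ],
)

```text
time_s: 5.18
position: [0.5285, 0.1156, 0.0509]
tcp_rot: [[-0.985, -0.17, 0.002], [-0.17, 0.985, -0.0], [-0.002, -0.001, -1.0]]
force: [0.1, -0.8, -0.2]
opening: 0.004
grasp_force: 0.6
```

Call:
move_arm(
  increments=[
    {"xyz":[2,7.4,0],"roll":0.105,"grip":0},
    {"xyz":[2,7.4,0],"roll":0.105,"grip":0},
    {"xyz":[0.5,3,0],"roll":0.05,"grip":0},
    {"xyz":[0,0,0],"roll":0,"grip":0},
  ],
)

```text
time_s: 5.52
position: [0.5219, 0.1335, 0.051]
tcp_rot: [[-0.996, 0.084, 0.001], [0.084, 0.996, 0.0], [-0.001, 0.0, -1.0]]
force: [-0.7, 0.0, -0.1]
opening: 0.006
grasp_force: 0.0
```

Run:
```python
from h import *
st=bot.read_state();print(st['position'],st['force'])
P=pose('top'); im,d=bot.capture('top')
cv2.imwrite('pics/c.png',cv2.resize(im[185:265,225:325],None,fx=6,fy=6,interpolation=cv2.INTER_CUBIC)[:,:,::-1])
```

```text
[0.52192581 0.13345589 0.05100246] [-0.74101869  0.00902355 -0.14322634]
```

View pics/c.png

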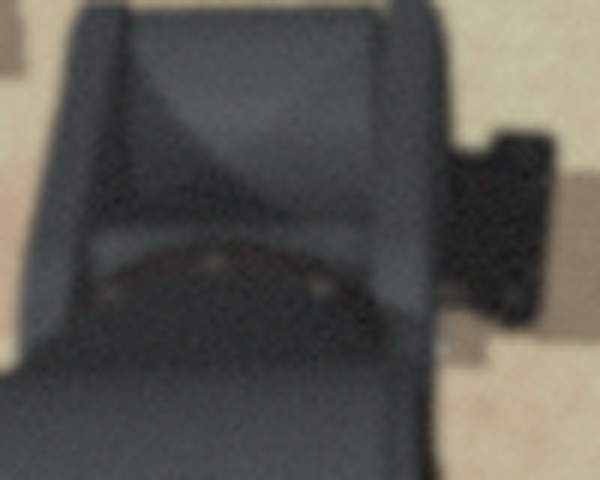

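The arm blocks the top view here, so that picture tells me nothing about the bar. I'll keep pushing in small steps and watch for the force to rise at the stop.

Call:
move_arm(
  increments=[
    {"xyz":[0,2,0],"roll":0,"grip":0},
    {"xyz":[0,1.5,0],"roll":0,"grip":0},
  ],
)

```text
time_s: 5.73
position: [0.5225, 0.1363, 0.0504]
tcp_rot: [[-0.997, 0.083, 0.001], [0.083, 0.997, -0.0], [-0.001, -0.0, -1.0]]
force: [-0.6, -0.5, 0.7]
opening: 0.003
grasp_force: 0.5
```

Call:
move_arm(
  increments=[
    {"xyz":[0,1.5,0],"roll":0,"grip":0},
    {"xyz":[0,1.5,0],"roll":0,"grip":0},
  ],
)

```text
time_s: 5.9
position: [0.5225, 0.1396, 0.0499]
tcp_rot: [[-0.997, 0.083, 0.0], [0.083, 0.997, -0.0], [-0.0, -0.0, -1.0]]
force: [-0.3, -1.1, -0.0]
opening: -0.0
grasp_force: 0.5
```

Call:
move_arm(
  increments=[
    {"xyz":[0,2,0],"roll":0,"grip":0},
    {"xyz":[0,1.5,0],"roll":0,"grip":0},
  ],
)

```text
time_s: 6.07
position: [0.5225, 0.1422, 0.0498]
tcp_rot: [[-0.997, 0.081, -0.001], [0.081, 0.997, -0.002], [0.0, -0.002, -1.0]]
force: [-1.1, -11.0, 2.0]
opening: 0.005
grasp_force: 5.3
```

Call:
move_arm(
  increments=[
    {"xyz":[0,1.5,0],"roll":0,"grip":0},
    {"xyz":[0,1.5,0],"roll":0,"grip":0},
  ],
)

```text
time_s: 6.23
position: [0.5225, 0.1425, 0.0498]
tcp_rot: [[-0.997, 0.079, -0.002], [0.079, 0.997, -0.007], [0.001, -0.007, -1.0]]
force: [-1.2, -21.2, 4.3]
opening: 0.003
grasp_force: 10.6
```

Run:
```python
from h import *
q=plan(521,126,50,202,n=1); q=[522,130,52,176]
q=plan(521,126,90,180,start=q,n=2)
q=plan(580,-225,230,202.5,start=q)
```

```text
[0.2, -16.6, -0.2] -0.4628
end [521. 126.  50.] 202.0
[0.4, -2.0, -19.0] -0.0349 | [0.4, -2.0, -19.0] -0.0349
end [521. 126.  90.] 180.0
[-5.4, -31.9, -12.7] -0.0357 | [-4.2, -32.1, -12.7] -0.0357 | [-3.1, -32.2, -12.7] -0.0357 | [-1.9, -32.3, -12.7] -0.0357 | [-0.8, -32.4, -12.7] -0.0357
[0.4, -32.4, -12.8] -0.0357 | [1.5, -32.3, -12.7] -0.0357 | [2.7, -32.2, -12.8] -0.0357 | [3.9, -32.1, -12.7] -0.0357 | [5.0, -32.0, -12.8] -0.0357
[6.1, -31.8, -12.7] -0.0357
end [ 580. -225.  230.] 202.5
```

Call:
move_arm(
  increments=[
    {"xyz":[0,-14,0],"roll":0,"grip":0},
    {"xyz":[0.4,-4,-19],"roll":-0.035,"grip":0},
    {"xyz":[0.4,-2,-20],"roll":-0.035,"grip":0},
  ],
)

```text
time_s: 6.48
position: [0.5193, 0.1257, 0.0879]
tcp_rot: [[-1.0, 0.013, -0.004], [0.013, 1.0, 0.0], [0.004, 0.0, -1.0]]
force: [0.5, -0.5, -0.0]
opening: 0.007
grasp_force: 0.0
```

Call:
move_arm(
  increments=[
    {"xyz":[-5.4,-32,-12.7],"roll":-0.036,"grip":60},
    {"xyz":[-4.2,-32,-12.7],"roll":-0.036,"grip":60},
    {"xyz":[-3.1,-32.2,-12.7],"roll":-0.036,"grip":60},
    {"xyz":[-1.9,-32.3,-12.7],"roll":-0.036,"grip":60},
    {"xyz":[-0.8,-32.4,-12.7],"roll":-0.036,"grip":60},
  ],
)

```text
time_s: 6.9
position: [0.5454, -0.0347, 0.1529]
tcp_rot: [[-0.986, -0.168, 0.0], [-0.168, 0.986, 0.0], [-0.0, 0.0, -1.0]]
force: [1.3, 0.7, -0.6]
opening: 0.295
grasp_force: 0.0
```

Call:
move_arm(
  increments=[
    {"xyz":[0.4,-32.4,-12.7],"roll":-0.036,"grip":60},
    {"xyz":[1.5,-32.3,-12.7],"roll":-0.036,"grip":60},
    {"xyz":[2.7,-32.2,-12.7],"roll":-0.036,"grip":60},
    {"xyz":[3.9,-32.1,-12.7],"roll":-0.036,"grip":60},
    {"xyz":[5,-32,-12.7],"roll":-0.036,"grip":60},
  ],
)

```text
time_s: 7.32
position: [0.5703, -0.1947, 0.2163]
tcp_rot: [[-0.94, -0.341, 0.0], [-0.341, 0.94, 0.001], [-0.0, 0.0, -1.0]]
force: [0.8, 0.0, -1.1]
opening: 0.586
grasp_force: 0.0
```

Call:
move_arm(
  increments=[
    {"xyz":[6,-32,-12.7],"roll":-0.036,"grip":60},
    {"xyz":[0,0,0],"roll":0,"grip":60},
    {"xyz":[0,0,0],"roll":0,"grip":60},
  ],
)

```text
time_s: 7.57
position: [0.5761, -0.2275, 0.229]
tcp_rot: [[-0.929, -0.37, 0.002], [-0.37, 0.929, -0.001], [-0.002, -0.001, -1.0]]
force: [-1.2, 0.8, -0.4]
opening: 0.6
grasp_force: 0.0
```

Run:
```python
from h import *
st=bot.read_state();print(st['time_s'],st['position'],np.degrees(np.arctan2(st['tcp_rot'][1][0],st['tcp_rot'][0][0])))
P=pose('wrist',st); im,d=bot.capture('wrist')
def rect(q): 
    (x,y),(w,h),a=cv2.minAreaRect((q[:,:2]*1000).astype(np.float32)); return [round(v,1) for v in (x,y,w,h,a)]
for n in ['t_key','key_stand']:
    for r in bot.trace(n,'wrist')[:1]:
        p=cloud(r['mask'],d,P); zm=p[:,2]; print(n,r['conf'],len(p),'top',rect(p[zm>.083]) if (zm>.083).any() else '', 'stand',rect(p[abs(zm-.038)<.006]))
        print(zm.max())
cv2.imwrite('pics/w2.png',im[:,:,::-1])
P=pose('top'); im,d=bot.capture('top')
for n in ['swing_bar','lap_base','key_stand','t_key']:
    for r in bot.trace(n,'top')[:1]:
        p=cloud(r['mask'],d,P); q=p[abs(p[:,2]-np.median(p[:,2]))<.012]; print(n,r['conf'],rect(q))
cv2.imwrite('pics/c2.png',cv2.resize(im[185:265,225:325],None,fx=6,fy=6,interpolation=cv2.INTER_CUBIC)[:,:,::-1])
a=cv2.imread('pics/w2.png'); b=cv2.imread('pics/c2.png'); cv2.imwrite('pics/d.png',np.hstack([cv2.resize(a,(450,281)),cv2.resize(b,(350,281))]))
```

```text
7.5667 [ 0.57610032 -0.22749563  0.22898239] -158.27157136417145
t_key 0.81 727 top [528.1, -256.3, 39.3, 11.7, 21.4] stand [534.2, -253.1, 40.7, 32.2, 26.2]
0.09254842291238052
key_stand 0.96 1818 top [544.4, -249.0, 5.2, 12.5, 41.5] stand [528.8, -256.3, 71.0, 50.1, 21.8]
0.09004504734433294
swing_bar 0.56 [518.6, 160.9, 34.7, 185.9, 86.7]
lap_base 0.76 [520.0, 158.9, 157.1, 200.0, 82.4]
```

View pics/d.png

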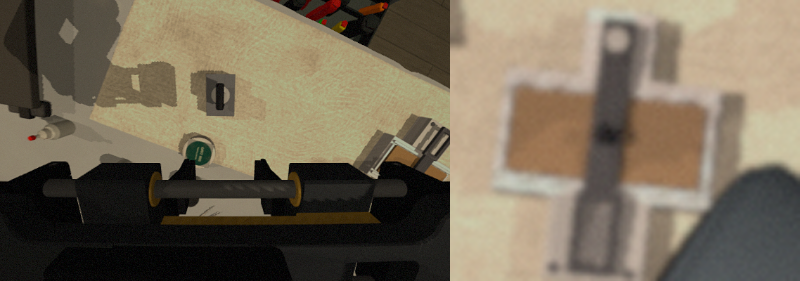

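The picture shows the bar shut, with its slot over the base slot (right half, around (595,235)). The key handle stands upright at (220,96) in the left half. The key is at (528,-256) mm with yaw 21.6°.

Run:
```python
from h import *
q=plan(528,-256,110,201.6)
```

```text
[13.9, -2.9, 29.5] 0.0017 | [13.9, -2.9, 29.5] 0.0017 | [13.9, -3.0, 29.6] 0.0017 | [14.0, -2.9, 29.5] 0.0017
end [ 527.9 -256.   110. ] -158.4
```

Call:
move_arm(
  increments=[
    {"xyz":[13.9,-2.9,29.5],"roll":0,"grip":60},
    {"xyz":[13.9,-2.9,29.5],"roll":0,"grip":60},
    {"xyz":[13.9,-2.9,29.5],"roll":0,"grip":60},
    {"xyz":[14,-2.9,29.5],"roll":0.005,"grip":60},
    {"xyz":[0,0,0],"roll":0,"grip":60},
  ],
)

```text
time_s: 8.38
position: [0.5227, -0.255, 0.1052]
tcp_rot: [[-0.93, -0.367, -0.011], [-0.367, 0.93, 0.008], [0.008, 0.011, -1.0]]
force: [-1.4, -0.0, 0.1]
opening: 0.6
grasp_force: 0.0
```

Run:
```python
from h import *
st=bot.read_state(); print(st['position'],st['qvel'],st['joint_positions'])
q=plan(528,-256,59,201.6,n=3)
```

```text
[ 0.52267244 -0.25496551  0.10517499] [ 1.89736019 -3.2868597  -4.89638701  1.79106651  5.04925554  1.44794135] [-3.69872578e+01  3.61637246e+01  9.36139376e+01 -4.81159155e-02
  5.09944502e+01 -1.48488484e+02]
[-1.5, -1.0, 15.4] -0.0004 | [-1.5, -1.0, 15.4] -0.0004 | [-1.6, -0.9, 15.4] -0.0004
end [ 528. -256.   59.] -158.4
```

Call:
move_arm(
  increments=[
    {"xyz":[0,0,0],"roll":0,"grip":60},
    {"xyz":[0,0,0],"roll":0,"grip":60},
    {"xyz":[0,0,0],"roll":0,"grip":60},
  ],
)

```text
time_s: 8.63
position: [0.5303, -0.2577, 0.1126]
tcp_rot: [[-0.929, -0.369, 0.004], [-0.369, 0.929, -0.003], [-0.003, -0.004, -1.0]]
force: [1.0, -0.1, 0.7]
opening: 0.6
grasp_force: 0.0
```

Run:
```python
from h import *
st=bot.read_state(); print(st['position'],st['qvel'])
q=plan(528,-256,59,201.6,n=3)
```

```text
[ 0.53031741 -0.25770822  0.11261062] [ 0.06536193 -0.37854831  0.16799444 -0.14741329 -0.09239447 -0.02558762]
[0.5, 0.8, 17.9] 0.0004 | [0.5, 0.8, 17.9] 0.0004 | [0.5, 0.8, 17.8] 0.0004
end [ 528. -256.   59.] -158.4
```

Call:
move_arm(
  increments=[
    {"xyz":[0,0,13],"roll":0,"grip":60},
    {"xyz":[0,0,13],"roll":0,"grip":60},
    {"xyz":[0,0,13],"roll":0,"grip":60},
    {"xyz":[0,0,8],"roll":0,"grip":60},
    {"xyz":[0,0,4],"roll":0,"grip":60},
  ],
)

```text
time_s: 9.05
position: [0.529, -0.257, 0.0599]
tcp_rot: [[-0.929, -0.369, 0.001], [-0.369, 0.929, -0.001], [-0.001, -0.001, -1.0]]
force: [0.7, 0.6, 0.1]
opening: 0.603
grasp_force: 0.0
```

Call:
move_arm(
  increments=[
    {"xyz":[0,0,0],"roll":0,"grip":60},
    {"xyz":[0,0,0],"roll":0,"grip":60},
    {"xyz":[0,0,0],"roll":0,"grip":60},
  ],
)

```text
time_s: 9.3
position: [0.5288, -0.2575, 0.0604]
tcp_rot: [[-0.93, -0.369, 0.002], [-0.369, 0.93, -0.001], [-0.001, -0.002, -1.0]]
force: [-0.1, -0.5, -0.7]
opening: 0.598
grasp_force: 0.0
```

Call:
move_arm(
  increments=[
    {"xyz":[0,1.2,0],"roll":0,"grip":0},
    {"xyz":[0,0,0],"roll":0,"grip":0},
    {"xyz":[0,0,0],"roll":0,"grip":0},
    {"xyz":[0,0,0],"roll":0,"grip":0},
    {"xyz":[0,0,0],"roll":0,"grip":0},
  ],
)

```text
time_s: 9.72
position: [0.5277, -0.2561, 0.0596]
tcp_rot: [[-0.93, -0.368, 0.0], [-0.368, 0.93, -0.0], [-0.0, -0.0, -1.0]]
force: [0.2, 0.5, -0.3]
opening: 0.305
grasp_force: 0.0
```

Call:
move_arm(
  increments=[
    {"xyz":[0,0,0],"roll":0,"grip":0},
    {"xyz":[0,0,0],"roll":0,"grip":0},
    {"xyz":[0,0,0],"roll":0,"grip":0},
  ],
)

```text
time_s: 9.97
position: [0.5277, -0.256, 0.0594]
tcp_rot: [[-0.93, -0.369, 0.0], [-0.369, 0.93, -0.0], [-0.0, -0.0, -1.0]]
force: [-0.5, -0.1, 0.7]
opening: 0.135
grasp_force: 30.0
```

Run:
```python
from h import *
st=bot.read_state(); print(st['position'],st['force'],st['opening']*87)
P=pose('top'); im,d=bot.capture('top')
cv2.imwrite('pics/e.png',cv2.resize(im[185:270,225:325],None,fx=7,fy=7,interpolation=cv2.INTER_CUBIC)[:,:,::-1])
```

```text
[ 0.52767628 -0.25604155  0.05944699] [-0.49354816 -0.13187387  0.66317144] 11.740897773808035
```

View pics/e.png

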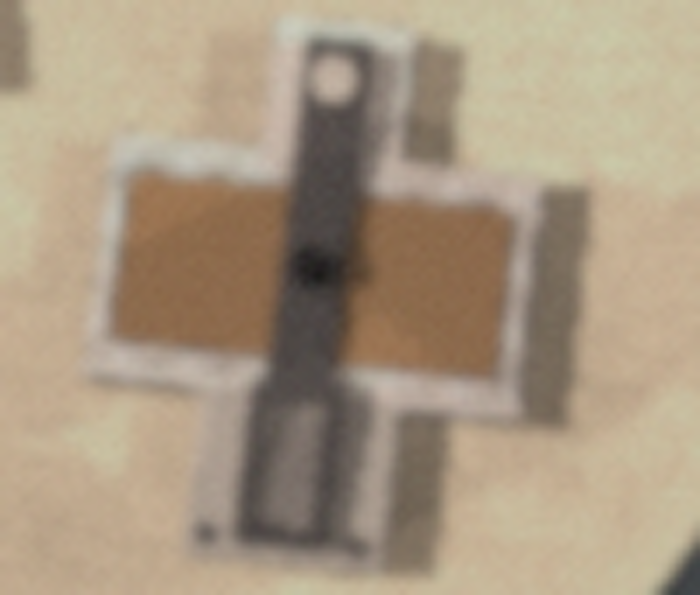

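The bar is shut with its slot centred at crop (292,463), and the key is gripped. I'll lift it and carry it to a viewing pose near the slot.

Run:
```python
from h import *
q=plan(527.7,-256,139,201.6,n=5)
q=plan(535,155,205,175,start=q,step=34)
```

```text
[-0.0, 0.0, -15.9] 0.0001 | [-0.0, 0.0, -15.9] 0.0001 | [-0.0, 0.0, -15.9] 0.0001 | [-0.0, 0.0, -15.9] 0.0001 | [-0.1, 0.0, -16.0] 0.0001
end [ 527.7 -256.   139. ] -158.4
[-12.2, 29.2, -5.1] 0.0357 | [-11.1, 29.6, -5.1] 0.0357 | [-10.0, 30.0, -5.1] 0.0357 | [-9.0, 30.3, -5.1] 0.0357 | [-7.9, 30.6, -5.1] 0.0357
[-6.8, 30.9, -5.1] 0.0357 | [-5.7, 31.1, -5.1] 0.0357 | [-4.5, 31.3, -5.0] 0.0357 | [-3.4, 31.4, -5.1] 0.0357 | [-2.3, 31.5, -5.0] 0.0357
[-1.2, 31.6, -5.1] 0.0357 | [-0.0, 31.7, -5.0] 0.0357 | [1.1, 31.6, -5.1] 0.0357
end [535. 155. 205.] -185.0
```

Call:
move_arm(
  increments=[
    {"xyz":[0,0,-8],"roll":0,"grip":0},
    {"xyz":[0,0,-14],"roll":0,"grip":0},
    {"xyz":[0,0,-18],"roll":0,"grip":0},
    {"xyz":[0,0,-20],"roll":0,"grip":0},
    {"xyz":[0,0,-20],"roll":0,"grip":0},
  ],
)

```text
time_s: 10.43
position: [0.5272, -0.2557, 0.1403]
tcp_rot: [[-0.93, -0.368, -0.001], [-0.368, 0.93, 0.001], [0.001, 0.001, -1.0]]
force: [0.5, -1.1, -0.7]
opening: 0.14
grasp_force: 30.0
```

Call:
move_arm(
  increments=[
    {"xyz":[-12.2,29.2,-5],"roll":0.0357,"grip":0},
    {"xyz":[-11.1,29.6,-5],"roll":0.0357,"grip":0},
    {"xyz":[-10,30,-5],"roll":0.0357,"grip":0},
    {"xyz":[-9,30.3,-5],"roll":0.0357,"grip":0},
    {"xyz":[-7.9,30.6,-5],"roll":0.0357,"grip":0},
  ],
)

```text
time_s: 10.85
position: [0.53, -0.0966, 0.1651]
tcp_rot: [[-0.981, -0.195, -0.0], [-0.195, 0.981, 0.0], [0.0, 0.0, -1.0]]
force: [0.2, -0.4, -1.4]
opening: 0.137
grasp_force: 30.0
```

Call:
move_arm(
  increments=[
    {"xyz":[-6.8,30.9,-5],"roll":0.0357,"grip":0},
    {"xyz":[-5.7,31.1,-5],"roll":0.0357,"grip":0},
    {"xyz":[-4.5,31.3,-5],"roll":0.0357,"grip":0},
    {"xyz":[-3.4,31.4,-5],"roll":0.0357,"grip":0},
    {"xyz":[-2.3,31.5,-5],"roll":0.0357,"grip":0},
  ],
)

```text
time_s: 11.27
position: [0.5326, 0.0617, 0.1901]
tcp_rot: [[-1.0, -0.019, -0.0], [-0.019, 1.0, 0.0], [0.0, 0.0, -1.0]]
force: [0.5, -0.3, -0.7]
opening: 0.137
grasp_force: 30.0
```

Call:
move_arm(
  increments=[
    {"xyz":[-1.2,31.6,-5],"roll":0.0357,"grip":0},
    {"xyz":[0,28,-3],"roll":0.0357,"grip":0},
    {"xyz":[1,20,0],"roll":0.0357,"grip":0},
    {"xyz":[0,10,0],"roll":0,"grip":0},
    {"xyz":[0,0,0],"roll":0,"grip":0},
  ],
)

```text
time_s: 11.68
position: [0.5346, 0.1515, 0.1977]
tcp_rot: [[-0.997, 0.083, 0.0], [0.083, 0.997, 0.0], [-0.0, 0.0, -1.0]]
force: [-0.3, 0.9, -1.3]
opening: 0.135
grasp_force: 30.0
```

Call:
move_arm(
  increments=[
    {"xyz":[0,0,0],"roll":0,"grip":0},
    {"xyz":[0,0,0],"roll":0,"grip":0},
    {"xyz":[0,0,0],"roll":0,"grip":0},
    {"xyz":[0,0,0],"roll":0,"grip":0},
  ],
)

```text
time_s: 12.02
position: [0.535, 0.1484, 0.1973]
tcp_rot: [[-0.996, 0.088, -0.0], [0.088, 0.996, -0.0], [0.0, -0.0, -1.0]]
force: [0.9, 0.1, -0.5]
opening: 0.131
grasp_force: 30.0
```

Run:
```python
from h import *
st=bot.read_state(); print(st['time_s'],st['position'],st['qvel'].round(2),np.degrees(np.arctan2(st['tcp_rot'][1][0],st['tcp_rot'][0][0])))
P=pose('wrist',st); im,d=bot.capture('wrist')
def rect(q): 
    (x,y),(w,h),a=cv2.minAreaRect((q[:,:2]*1000).astype(np.float32)); return [round(v,1) for v in (x,y,w,h,a)]
for n in ['swing_bar','t_key','lap_base']:
    for r in bot.trace(n,'wrist')[:1]:
        p=cloud(r['mask'],d,P); v,u=np.nonzero(r['mask']); print(n,r['conf'],[u.min(),u.max(),v.min(),v.max()],rect(p),np.percentile(p[:,2],[2,50,98]).round(3))
cv2.imwrite('pics/w3.png',im[:,:,::-1])
cv2.imwrite('pics/w3c.png',cv2.resize(im[110:270,240:440],None,fx=3.5,fy=3.5,interpolation=cv2.INTER_CUBIC)[:,:,::-1])
```

```text
12.0167 [0.53501426 0.14836246 0.19732942] [ 0.3   0.02 -0.07  0.09 -0.01  0.15] 174.93556560437835
swing_bar 0.97 [np.int64(312), np.int64(344), np.int64(84), np.int64(213)] [496.7, 161.0, 35.5, 143.6, 84.6] [0.043 0.045 0.063]
t_key 0.74 [np.int64(298), np.int64(340), np.int64(195), np.int64(298)] [611.1, 126.3, 32.1, 197.9, 76.4] [0.147 0.226 0.229]
lap_base 0.85 [np.int64(258), np.int64(396), np.int64(80), np.int64(231)] [506.3, 164.9, 173.2, 176.9, 79.4] [0.005 0.032 0.047]
```

View pics/w3.png

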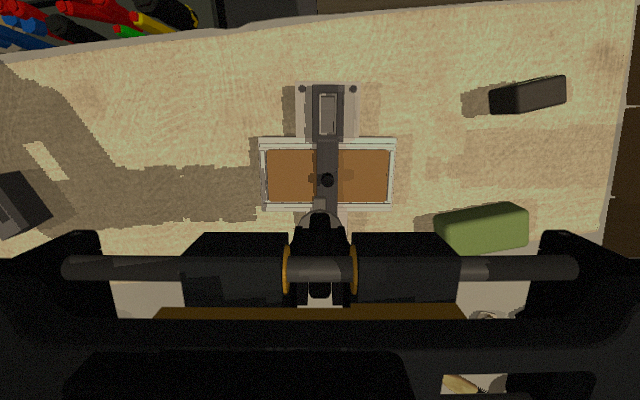

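The wrist view shows the shut bar with its slot at px (328,115), boss screws at (302,89) and (352,89), and the post at (327,180). I'll refine the slot centre from the mask hole.

Run:
```python
from h import *
st=bot.read_state(); P=pose('wrist',st)
im=cv2.imread('pics/w3.png'); g=cv2.cvtColor(im,cv2.COLOR_BGR2GRAY)
np.set_printoptions(linewidth=220)
print('rows 95..135 step 10, cols 306..350'); 
for v in (100,108,115,122,130): print(v,g[v,308:349].tolist())
print('col',g[80:145,325:331].mean(1).round().astype(int).tolist())
bot.capture('wrist'); r=bot.trace('swing_bar','wrist')[0]; m=r['mask'].astype(np.uint8)
cs,h=cv2.findContours(m,cv2.RETR_CCOMP,cv2.CHAIN_APPROX_NONE)
for c,hh in zip(cs,h[0]):
    if hh[3]>=0 and len(c)>20: print('hole',cv2.minAreaRect(c))
s=onplane([[302,89],[352,89],[328,115],[327,176]],.03,P); s2=onplane([[328,115]],.044,P); s3=onplane([[327,177]],.062,P);print(s,s2,s3)
```

```text
rows 95..135 step 10, cols 306..350
100 [97, 98, 97, 101, 43, 64, 54, 60, 58, 58, 50, 117, 138, 93, 92, 92, 92, 93, 93, 92, 95, 96, 94, 96, 94, 96, 75, 100, 76, 44, 56, 61, 65, 61, 45, 62, 121, 140, 139, 134, 140]
108 [94, 95, 94, 100, 38, 60, 65, 61, 58, 58, 49, 118, 140, 94, 95, 98, 96, 101, 99, 97, 96, 94, 100, 96, 97, 96, 91, 98, 76, 47, 60, 60, 63, 59, 55, 69, 143, 140, 134, 135, 137]
115 [96, 96, 95, 97, 38, 59, 60, 64, 56, 58, 49, 119, 155, 91, 93, 93, 93, 94, 94, 93, 95, 96, 93, 94, 95, 94, 81, 101, 54, 55, 60, 57, 67, 56, 54, 71, 144, 137, 136, 132, 141]
122 [92, 94, 99, 100, 52, 54, 55, 63, 59, 59, 50, 109, 136, 92, 92, 90, 94, 93, 96, 93, 94, 100, 92, 95, 95, 34, 95, 98, 54, 55, 52, 62, 61, 56, 60, 75, 146, 137, 137, 137, 134]
130 [94, 98, 95, 97, 55, 56, 60, 61, 58, 56, 50, 114, 137, 87, 95, 92, 96, 91, 94, 95, 90, 96, 93, 95, 96, 43, 95, 95, 46, 57, 60, 54, 63, 58, 54, 94, 141, 141, 133, 131, 135]
col [161, 151, 151, 148, 103, 50, 59, 62, 60, 58, 60, 56, 47, 69, 94, 79, 55, 80, 97, 94, 94, 93, 94, 95, 94, 96, 93, 95, 98, 94, 91, 94, 92, 91, 95, 94, 92, 95, 94, 92, 94, 96, 95, 95, 94, 93, 93, 92, 96, 93, 93, 97, 95, 99, 83, 63, 59, 58, 59, 66, 74, 68, 59, 57, 60]
hole ((327.5, 114.0), (17.0, 42.0), 0.0)
[[0.42773767 0.13895337 0.03      ]
 [0.4324706  0.19370501 0.03      ]
 [0.45770333 0.165226   0.03      ]
 [0.52701132 0.15853788 0.03      ]] [[0.45789327 0.16478828 0.044     ]] [[0.52181515 0.15809852 0.062     ]]
```

Run:
```python
from h import *
q=plan(455.5,164.2,125,174.8,n=6)
```

```text
[13.4, 1.3, 12.1] 0.0006 | [13.4, 1.3, 12.1] 0.0006 | [13.4, 1.3, 12.1] 0.0006 | [13.4, 1.3, 12.0] 0.0006 | [13.4, 1.3, 12.1] 0.0006
[13.5, 1.2, 12.0] 0.0006
end [455.4 164.2 125. ] 174.8
```

Call:
move_arm(
  increments=[
    {"xyz":[13.4,1.3,12],"roll":0,"grip":0},
    {"xyz":[13.4,1.3,12],"roll":0,"grip":0},
    {"xyz":[13.4,1.3,12],"roll":0,"grip":0},
    {"xyz":[13.4,1.3,12],"roll":0,"grip":0},
    {"xyz":[13.4,1.3,12],"roll":0,"grip":0},
  ],
)

```text
time_s: 12.73
position: [0.4683, 0.162, 0.1371]
tcp_rot: [[-0.996, 0.087, 0.001], [0.087, 0.996, 0.0], [-0.001, 0.0, -1.0]]
force: [0.7, 0.6, -0.3]
opening: 0.134
grasp_force: 30.0
```

Call:
move_arm(
  increments=[
    {"xyz":[8,1.3,8],"roll":0.002,"grip":0},
    {"xyz":[5.5,0,4],"roll":0,"grip":0},
    {"xyz":[0,0,0],"roll":0,"grip":0},
    {"xyz":[0,0,0],"roll":0,"grip":0},
    {"xyz":[0,0,0],"roll":0,"grip":0},
  ],
)

```text
time_s: 13.15
position: [0.457, 0.1644, 0.1261]
tcp_rot: [[-0.996, 0.089, 0.003], [0.089, 0.996, 0.0], [-0.003, 0.001, -1.0]]
force: [-0.8, -0.4, -0.9]
opening: 0.138
grasp_force: 30.0
```

Call:
move_arm(
  increments=[
    {"xyz":[0,0,0],"roll":0,"grip":0},
    {"xyz":[0,0,0],"roll":0,"grip":0},
    {"xyz":[0,0,0],"roll":0,"grip":0},
  ],
)

```text
time_s: 13.4
position: [0.4561, 0.1644, 0.1258]
tcp_rot: [[-0.996, 0.089, 0.001], [0.089, 0.996, 0.0], [-0.001, 0.0, -1.0]]
force: [-0.4, -0.9, -0.4]
opening: 0.134
grasp_force: 30.0
```

Run:
```python
from h import *
st=bot.read_state(); print(st['position'],st['qvel'].round(2),np.degrees(np.arctan2(st['tcp_rot'][1][0],st['tcp_rot'][0][0])),st['joint_positions'])
P=pose('wrist',st); im,d=bot.capture('wrist')
cv2.imwrite('pics/w4.png',cv2.resize(im[110:310,200:440],None,fx=3.3,fy=3,interpolation=cv2.INTER_CUBIC)[:,:,::-1])
```

```text
[0.45612483 0.16437655 0.12581322] [ 0.07  0.04  0.41 -0.04 -0.01 -0.  ] 174.90532381341436 [ 6.58342642e+00  2.84142216e+01  1.07304568e+02 -5.32339659e-04
  4.42105324e+01 -7.83215245e+01]
```

View pics/w4.png

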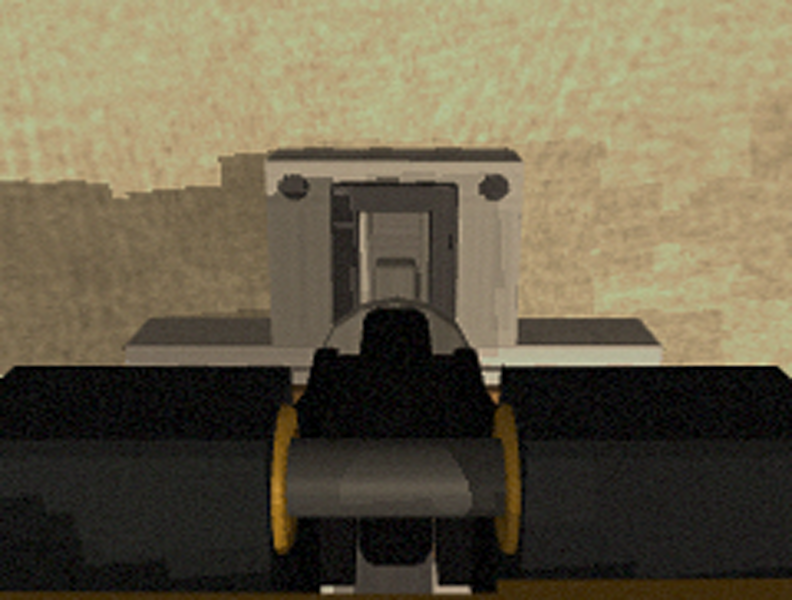

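The view shows the key (column 395) laterally centred on the bar slot (columns 358–430). I'll go down slowly and watch the force.

Call:
move_arm(
  increments=[
    {"xyz":[0,0,8],"roll":0,"grip":0},
    {"xyz":[0,0,8],"roll":0,"grip":0},
    {"xyz":[0,0,6],"roll":0,"grip":0},
    {"xyz":[0,0,4],"roll":0,"grip":0},
    {"xyz":[0,0,3],"roll":0,"grip":0},
  ],
)

```text
time_s: 13.87
position: [0.4548, 0.1644, 0.0954]
tcp_rot: [[-0.996, 0.089, -0.002], [0.089, 0.996, -0.0], [0.002, -0.0, -1.0]]
force: [-0.3, -0.5, -1.2]
opening: 0.137
grasp_force: 30.0
```

Call:
move_arm(
  increments=[
    {"xyz":[0,0,3],"roll":0,"grip":0},
    {"xyz":[0,0,3],"roll":0,"grip":0},
    {"xyz":[0,0,3],"roll":0,"grip":0},
  ],
)

```text
time_s: 14.12
position: [0.4555, 0.1645, 0.0872]
tcp_rot: [[-0.996, 0.089, 0.0], [0.089, 0.996, 0.0], [-0.0, 0.0, -1.0]]
force: [0.3, -0.3, -1.4]
opening: 0.137
grasp_force: 30.0
```

Call:
move_arm(
  increments=[
    {"xyz":[0,0,3],"roll":0,"grip":0},
    {"xyz":[0,0,3],"roll":0,"grip":0},
    {"xyz":[0,0,0],"roll":0,"grip":0},
  ],
)

```text
time_s: 14.37
position: [0.4551, 0.1644, 0.081]
tcp_rot: [[-0.996, 0.089, -0.001], [0.089, 0.996, -0.0], [0.001, -0.0, -1.0]]
force: [0.5, -0.7, -2.2]
opening: 0.135
grasp_force: 30.0
```

Call:
move_arm(
  increments=[
    {"xyz":[0,0,3],"roll":0,"grip":0},
    {"xyz":[0,0,3],"roll":0,"grip":0},
    {"xyz":[0,0,0],"roll":0,"grip":0},
  ],
)

```text
time_s: 14.62
position: [0.4552, 0.1644, 0.075]
tcp_rot: [[-0.996, 0.089, -0.001], [0.089, 0.996, -0.0], [0.001, -0.0, -1.0]]
force: [-0.5, 0.7, -0.7]
opening: 0.135
grasp_force: 30.0
```

No contact on the way through. I need about 9–10 mm more.

Call:
move_arm(
  increments=[
    {"xyz":[0,0,3],"roll":0,"grip":0},
    {"xyz":[0,0,3],"roll":0,"grip":0},
    {"xyz":[0,0,1],"roll":0,"grip":0},
    {"xyz":[0,0,0],"roll":0,"grip":0},
  ],
)

```text
time_s: 14.95
position: [0.4552, 0.1644, 0.0681]
tcp_rot: [[-0.996, 0.089, -0.001], [0.089, 0.996, -0.0], [0.001, -0.0, -1.0]]
force: [1.0, 0.2, -0.4]
opening: 0.133
grasp_force: 30.0
```

Call:
move_arm(
  increments=[
    {"xyz":[0,0,1],"roll":0,"grip":0},
    {"xyz":[0,0,1],"roll":0,"grip":0},
    {"xyz":[0,0,0],"roll":0,"grip":0},
  ],
)

```text
time_s: 15.2
position: [0.4554, 0.1644, 0.0664]
tcp_rot: [[-0.996, 0.089, -0.0], [0.089, 0.996, -0.0], [0.0, -0.0, -1.0]]
force: [-0.3, -0.5, -0.6]
opening: 0.135
grasp_force: 30.0
```

Call:
move_arm(
  increments=[
    {"xyz":[0,0,1],"roll":0,"grip":0},
    {"xyz":[0,0,0],"roll":0,"grip":0},
  ],
)

```text
time_s: 15.37
position: [0.4555, 0.1644, 0.0654]
tcp_rot: [[-0.996, 0.089, 0.0], [0.089, 0.996, 0.0], [-0.0, 0.0, -1.0]]
force: [-0.2, -0.2, -1.7]
opening: 0.136
grasp_force: 30.0
```

Call:
move_arm(
  increments=[
    {"xyz":[0,0,0.7],"roll":0,"grip":0},
    {"xyz":[0,0,0],"roll":0,"grip":0},
  ],
)

```text
time_s: 15.53
position: [0.4555, 0.1644, 0.0653]
tcp_rot: [[-0.996, 0.089, 0.0], [0.089, 0.996, 0.0], [-0.0, 0.0, -1.0]]
force: [-1.2, -0.3, 3.9]
opening: 0.134
grasp_force: 30.0
```

Contact, so the collar sits on the bar. Now I'll turn clockwise (positive roll).

Call:
move_arm(
  increments=[
    {"xyz":[0,0,0],"roll":0.1,"grip":0},
    {"xyz":[0,0,0],"roll":0.1,"grip":0},
    {"xyz":[0,0,0],"roll":0.1,"grip":0},
  ],
)

```text
time_s: 15.78
position: [0.4559, 0.1645, 0.0653]
tcp_rot: [[-0.924, 0.383, 0.001], [0.383, 0.924, 0.0], [-0.001, 0.001, -1.0]]
force: [-0.1, -0.2, 3.6]
opening: 0.133
grasp_force: 30.0
```

Call:
move_arm(
  increments=[
    {"xyz":[0,0,0],"roll":0.1,"grip":0},
    {"xyz":[0,0,0],"roll":0.1,"grip":0},
    {"xyz":[0,0,0],"roll":0.1,"grip":0},
    {"xyz":[0,0,0],"roll":0.1,"grip":0},
  ],
)

```text
time_s: 16.12
position: [0.4561, 0.1645, 0.0653]
tcp_rot: [[-0.701, 0.713, 0.002], [0.713, 0.701, 0.0], [-0.001, 0.001, -1.0]]
force: [0.3, 0.5, 3.4]
opening: 0.136
grasp_force: 30.0
```

Call:
move_arm(
  increments=[
    {"xyz":[0,0,0],"roll":0.1,"grip":0},
    {"xyz":[0,0,0],"roll":0.1,"grip":0},
    {"xyz":[0,0,0],"roll":0.1,"grip":0},
    {"xyz":[0,0,0],"roll":0.1,"grip":0},
  ],
)

```text
time_s: 16.45
position: [0.4561, 0.1645, 0.0653]
tcp_rot: [[-0.368, 0.93, 0.002], [0.93, 0.368, 0.0], [-0.0, 0.002, -1.0]]
force: [0.8, 0.0, 3.6]
opening: 0.132
grasp_force: 30.0
```

Call:
move_arm(
  increments=[
    {"xyz":[0,0,0],"roll":0.1,"grip":0},
    {"xyz":[0,0,0],"roll":0.1,"grip":0},
    {"xyz":[0,0,0],"roll":0.1,"grip":0},
  ],
)

```text
time_s: 16.7
position: [0.4561, 0.1645, 0.0653]
tcp_rot: [[-0.077, 0.997, 0.002], [0.997, 0.077, 0.0], [0.0, 0.002, -1.0]]
force: [0.4, 0.1, 3.6]
opening: 0.135
grasp_force: 30.0
```

Run:
```python
from h import *
st=bot.read_state(); print(st['position'],st['force'],st['moment'],np.degrees(np.arctan2(st['tcp_rot'][1][0],st['tcp_rot'][0][0])))
```

```text
[0.45610263 0.16450313 0.06530453] [0.38602903 0.12226877 3.56104947] [ 0.0589731  -0.14898426 -0.00315152] 94.43123656582755
```

Call:
move_arm(
  increments=[
    {"xyz":[0,0,0],"roll":0.06,"grip":0},
    {"xyz":[0,0,0],"roll":0.06,"grip":0},
    {"xyz":[0,0,0],"roll":0.04,"grip":0},
    {"xyz":[0,0,0],"roll":0,"grip":0},
  ],
)

```text
time_s: 17.03
position: [0.4561, 0.1645, 0.0653]
tcp_rot: [[0.079, 0.997, 0.002], [0.997, -0.079, 0.0], [0.0, 0.002, -1.0]]
force: [0.3, -0.2, 3.7]
opening: 0.136
grasp_force: 30.0
```

Run:
```python
from h import *
st=bot.read_state(); print(st['position'],st['force'],st['moment'],np.degrees(np.arctan2(st['tcp_rot'][1][0],st['tcp_rot'][0][0])))
```

```text
[0.45611142 0.16451602 0.06529504] [ 0.30684223 -0.22506471  3.70403796] [-0.03234223 -0.07286354  0.03727013] 85.49639446316566
```

Call:
move_arm(
  increments=[
    {"xyz":[0,0,0],"roll":0.04,"grip":0},
    {"xyz":[0,0,0],"roll":0.03,"grip":0},
    {"xyz":[0,0,0],"roll":0,"grip":0},
  ],
)

```text
time_s: 17.28
position: [0.4561, 0.1645, 0.0653]
tcp_rot: [[0.147, 0.989, 0.002], [0.989, -0.147, 0.0], [0.0, 0.002, -1.0]]
force: [0.1, 0.8, 5.9]
opening: 0.136
grasp_force: 30.0
```

Run:
```python
from h import *
st=bot.read_state(); print(st['position'],st['force'],st['moment'],np.degrees(np.arctan2(st['tcp_rot'][1][0],st['tcp_rot'][0][0])))
```

```text
[0.45611732 0.16451367 0.06526952] [0.14911887 0.81815877 5.88022968] [ 0.01963268 -0.07392132 -0.04524361] 81.55393460191588
```

Call:
move_arm(
  increments=[
    {"xyz":[0,0,0],"roll":0.04,"grip":0},
    {"xyz":[0,0,0],"roll":0.03,"grip":0},
    {"xyz":[0,0,0],"roll":0,"grip":0},
  ],
)

```text
time_s: 17.53
position: [0.4561, 0.1645, 0.0653]
tcp_rot: [[0.215, 0.977, 0.002], [0.977, -0.215, 0.0], [0.001, 0.002, -1.0]]
force: [-0.8, 0.4, 4.0]
opening: 0.135
grasp_force: 30.0
```

Run:
```python
from h import *
st=bot.read_state(); print(st['position'],st['force'],st['moment'],np.degrees(np.arctan2(st['tcp_rot'][1][0],st['tcp_rot'][0][0])))
```

```text
[0.4561172  0.16448702 0.06528022] [-0.79501701  0.43895922  3.97976904] [-0.04468047 -0.12082198 -0.01603736] 77.5563738506566
```

Call:
move_arm(
  increments=[
    {"xyz":[0,0,0],"roll":0.04,"grip":0},
    {"xyz":[0,0,0],"roll":0.03,"grip":0},
    {"xyz":[0,0,0],"roll":0,"grip":0},
  ],
)

```text
time_s: 17.78
position: [0.4561, 0.1645, 0.0653]
tcp_rot: [[0.282, 0.96, 0.002], [0.96, -0.282, -0.0], [0.0, 0.002, -1.0]]
force: [0.3, 0.3, 5.4]
opening: 0.135
grasp_force: 30.1
```

Run:
```python
from h import *
st=bot.read_state(); print(st['opening'],st['force'],st['moment'],st['tau'],np.degrees(np.arctan2(st['tcp_rot'][1][0],st['tcp_rot'][0][0])))
im,d=bot.capture('wrist'); cv2.imwrite('pics/w5.png',cv2.resize(im[110:310,200:440],None,fx=3.3,fy=3,interpolation=cv2.INTER_CUBIC)[:,:,::-1])
```

```text
0.13450936750463383 [0.27664908 0.29912905 5.40844555] [-0.04884747 -0.1096838   0.28174399] [ -0.31568541 -34.87793326  -6.63451731   0.25768915   0.05338566
   0.43607955] 73.64384126299521
```

View pics/w5.png

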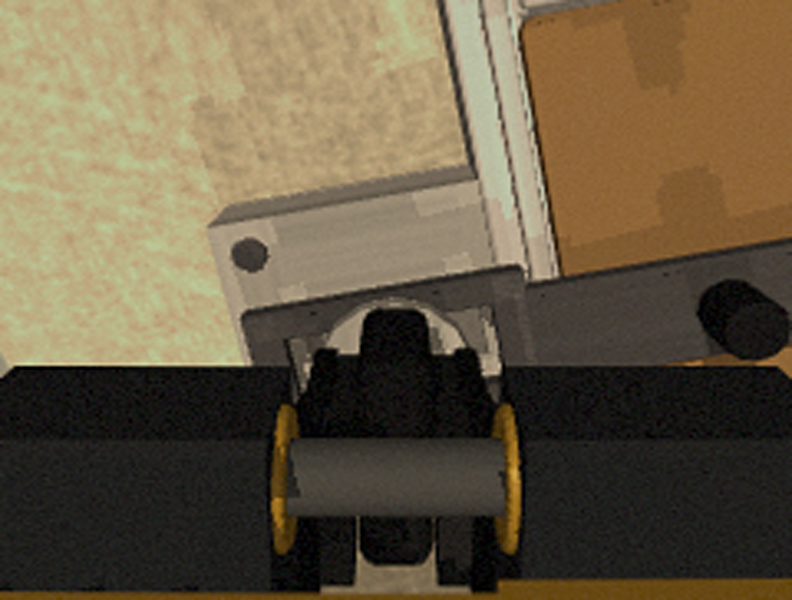

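The wrist view shows the handle crossing the bar with the collar on it. The moment has risen to 0.28 N·m, so the key is at its stop; I'll release and lift.

Call:
move_arm(
  increments=[
    {"xyz":[0,0,0],"roll":0,"grip":45},
    {"xyz":[0,0,0],"roll":0,"grip":45},
    {"xyz":[0,0,0],"roll":0,"grip":45},
    {"xyz":[0,0,0],"roll":0,"grip":45},
    {"xyz":[0,0,0],"roll":0,"grip":45},
  ],
)

```text
time_s: 18.25
position: [0.4552, 0.1644, 0.0645]
tcp_rot: [[0.284, 0.959, -0.001], [0.959, -0.284, -0.0], [-0.0, -0.001, -1.0]]
force: [1.3, -0.3, -0.9]
opening: 0.408
grasp_force: 0.0
```

Call:
move_arm(
  increments=[
    {"xyz":[0,0,-8],"roll":0,"grip":45},
    {"xyz":[0,0,-15],"roll":0,"grip":45},
    {"xyz":[0,0,-25],"roll":0,"grip":45},
    {"xyz":[0,0,-30],"roll":0,"grip":45},
    {"xyz":[0,0,-30],"roll":0,"grip":45},
  ],
)

```text
time_s: 18.67
position: [0.4547, 0.1643, 0.174]
tcp_rot: [[0.284, 0.959, -0.002], [0.959, -0.284, -0.0], [-0.001, -0.002, -1.0]]
force: [0.2, 0.5, -0.3]
opening: 0.449
grasp_force: 0.0
```

Call:
move_arm(
  increments=[
    {"xyz":[-15,25,-10],"roll":0,"grip":45},
    {"xyz":[-15,30,0],"roll":0,"grip":45},
    {"xyz":[-15,30,0],"roll":0,"grip":45},
    {"xyz":[-15,20,0],"roll":0,"grip":45},
    {"xyz":[0,0,0],"roll":0,"grip":45},
  ],
)

```text
time_s: 19.08
position: [0.5435, 0.0734, 0.1839]
tcp_rot: [[0.287, 0.958, 0.006], [0.958, -0.287, -0.002], [-0.0, 0.006, -1.0]]
force: [1.3, -0.3, -0.4]
opening: 0.452
grasp_force: 0.0
```

Run:
```python
from h import *
st=bot.read_state(); print(st['time_s'],st['position'])
P=pose('scene'); im,d=bot.capture('scene')
for n in ['t_key','swing_bar']:
    for r in bot.trace(n,'scene')[:1]:
        p=cloud(r['mask'],d,P); v,u=np.nonzero(r['mask']); q=p[(p[:,2]>.08)&(p[:,2]<.11)]
        print(n,r['conf'],[u.min(),u.max(),v.min(),v.max()],p[:,2].max(),cv2.minAreaRect((q[:,:2]*1000).astype(np.float32)) if len(q)>4 else '')
cv2.imwrite('pics/f.png',cv2.resize(im[200:300,240:370],None,fx=5,fy=5,interpolation=cv2.INTER_CUBIC)[:,:,::-1])
```

```text
19.0833 [0.54352237 0.07339437 0.18388648]
t_key 0.82 [np.int64(315), np.int64(329), np.int64(228), np.int64(252)] 0.09952958689100988 ((453.2823181152344, 166.82110595703125), (38.12144470214844, 10.879545211791992), 78.00598907470703)
swing_bar 0.75 [np.int64(270), np.int64(336), np.int64(221), np.int64(259)] 0.0667323262405114
```

View pics/f.png

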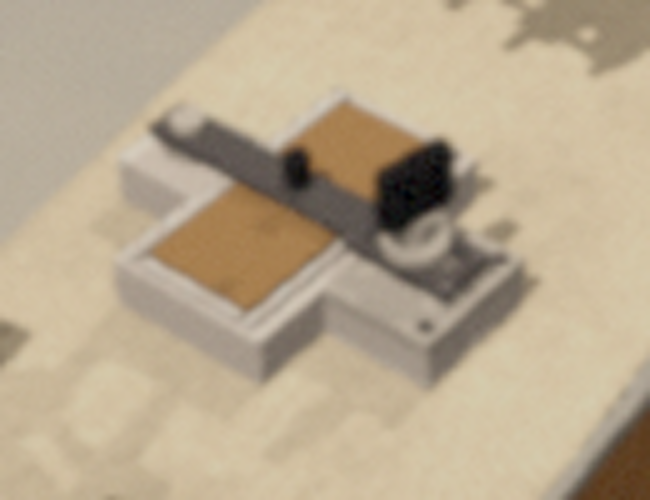

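The key stands in the bar with its collar seated and the handle (415,185) across the shut bar. The gripper is clear, so I'm handing in.

```bash
python3 -c "
from rig import bot; print(bot.hand_in())"
```

```text
the job is handed in; nothing more can be done
None
```

I handed the job in at about 19 s: the bar is shut against its stop, the T-key is seated with its collar on the bar and turned clockwise to its stop (about 100°, so a little past square across the bar), and the gripper has let go and is clear.

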